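# Deburr the rim of a cheese-mould hoop

### The job

The steel cheese hoop in the vice has just been cut to length. Take the orange deburring tool from its wooden block, hook its swivelling blade inside the hoop's top edge on the side over the vice screw, and draw it once around the inner edge, anticlockwise seen from above, keeping light, steady contact all the way round and a little past the start, never pressing hard. Then stand the tool back in its hole in the block, and leave the other things on the bench where they are.

Things in the scene. Friction and masses are not known exactly. Their poses are not given: they have to be found in the camera images.
- vice: Green bench vice, fixed, holding the hoop in a split wooden block. Origin on the bench straight below the hoop's axis; x points from the screw and tommy bar (-x) to the fixed jaw (+x), z up. Jaws 94 mm wide (y), x -73 to +81 mm, tops 112 mm, anvil 122 mm above the bench; screw and tommy bar reach x -158 mm, y -45 to +58 mm, below 90 mm. Place and yaw vary.
- hoop: Thin steel cheese-mould hoop, an upright open tube in the vice: bore 50 to 58 mm, wall 3 mm. Origin: mid between the jaws, at the height of its flat upper rim, 150 mm above the bench; axes as the vice's (screw side -x). It is oval and off centre, no two alike: the inner edge lies 22 to 33 mm from the origin: feel for it. It does not yield. Work with 2 to 8 N; under 1.5 N skips, over 10 N gouges.
- deburrer: Hand deburring tool, about 150 g, upright in the block. Orange handle 20 x 20 mm square (flats face its x and y), z 4 to 74 mm; black round guard 34 mm across, z 0 to 4 mm; steel nose cone 23 mm across, z -12 to 0, and the swivelling blade below. Origin: on the handle's axis at the guard's underside; z up the handle. Grip the handle 29 mm above the origin, firmly (80 to 110 N).
- blade (a joint): Swivel of the blade, rad, endless, anticlockwise from above positive, slight friction (stays as left). At 0 the blade's offset points to the tool's +x. It trails like a castor: with the handle's axis outside the edge and the blade inside, pulling the handle outward makes the blade point inward, and it follows round without the wrist turning. Pushed against the wall tip first, it jams.
- blade_edge (a point): Working point of the dark steel blade: 28 mm below the tool's origin, 6.9 mm off its axis on the side the swivel gives. The blade is a 3.4 mm round bar: straight down from the nose to z -16 mm, cranked to 5 mm off axis at z -21 mm, then straight to its tip 8.5 mm off axis at z -34 mm. In work this point is within 4 mm of the rim's height, the tip inside the bore.
- stand: Light wooden tool block, 150 x 64 mm and 48 mm high, fixed to the bench; origin at the centre of its underside, x along its length. A short round file handle (18 mm thick, its top 99 mm above the bench) stands in it at x +50 mm.
- stand_hole (a point): Centre of the mouth (at the block's top, 48 mm above the bench) of the 26 mm through hole for the deburring tool, 45 mm from the block's centre towards its -x end. The stowed tool's guard rests flat on the block around it; the cone centres it.
- hoop0: A finished loose hoop standing on the bench between and beyond vice and block, 60 mm across, 85 mm high, origin at the centre of its foot. Leave alone.
- hoop1: Another finished loose hoop at the right of the bench, same size, origin at the centre of its foot. Leave alone.
- jar: Amber honey jar with brass lid, 64 mm across, 85 mm high, origin at its foot. Leave alone.
- bell: Brass cow bell standing on its mouth, 64 mm across, 74 mm high, origin at its foot. Leave alone.
- hammer: Hammer lying at the left of the bench, origin under its middle. Leave alone.
- screwdriver: Screwdriver lying at the right of the bench, origin under its middle. Leave alone.
- mug: White mug, 76 mm across, 85 mm high, origin at its foot. Leave alone.
Mind the look-alikes: they are no part of the job. Of the things that look like the deburrer, the middle-sized one is meant.

How it is judged:
By the outcome, as a careful person would: the job done as asked, in the order asked, and still so for the second after the job is handed in, with the robot touching nothing.
It also fails if it takes over 72 s, if anything falls off the work surface, if the arm or the gripper's body presses on something with over 40 N, if the wrist force passes 120 N, or if a joint passes its speed limit or range.

### The arm

A 7-joint arm with a two-finger parallel gripper is mounted at the origin on the work surface. World frame = base frame: x ahead of the robot, y to its left, z up, the work surface at z = 0. Lengths are in m, angles in rad, forces in N, time in s.
With the tool pointing down it reaches from about 0.425 to 0.875 m from the base axis. Payload 4.7 kg.
Tool frame: the origin (TCP) lies midway between the tips of the shut fingers; the grasp point (between the pads) lies 19 mm behind it; z points along the fingers, y is the line along which they close (so a half turn about z gives the same grasp; the last joint's range is limited). The gripper opens to 87 mm and grips with 3 to 60 N. Pads are 19 mm wide; open, the fingers measure 117 mm over their backs; the gripper's body (75 mm by 190 mm) begins 51 mm behind the grasp point.
Start: joints at [1.13, 0.321, -0.07, 1.45, 0.023, 1.371, -0.057], TCP at [0.286, -0.584, 0.223] pointing down, gripper open.
Joint ranges: [-2.86, 2.86], [-0.3, 2.09], [-1.38, 1.24], [0.06, 2.45], [-1.56, 4.7], [0.09, 2.05], [-2.69, 2.69]. Speed limits (rad/s): [2.57, 2.57, 3.14, 3.14, 3.14, 3.14, 3.14].

### API

Orientations are given as a rotation vector (axis times angle).
In Python, from bench import ctrl gives the robot as it stands. The module is installed in compiled form; this text tells all that it offers.
- The arm moves only by the shell command python3 -m handwheel 'ROWS' [FORCE]. ROWS is JSON, a list of rows, each a list of 7 numbers: the finger opening in m, from 0 to 0.087, then the shift along the tool's x, y, z in m, then the turn, a rotation vector about the tool's x, y, z in degrees. A call has 1 to 12 rows; each row shifts and turns the commanded pose from where the row before left it, along the tool's axes as they then stand; what a row does not reach is not made up. A row lasts 1/8 s, in which the tool goes at most 62.5 mm and 10.7 degrees, less where a joint would pass 70% of its speed; a pose out of reach is approached as far as the arm can. A call is refused whole if a number of a shift passes 0.0625 or a number of a turn 10.7, either way. A call with a gripper value outside its range is refused whole. The fingers move at their own pace and stop on an object; FORCE is the grip in N (left out, the last holds). Time passes only in rows, so rows that do not move let the fingers close. It gives the time, the measured TCP pose, the force, the opening and the grip force at its end, in the units of the state.
- ctrl.get_state(): the state, without advancing time (a new reading comes with each control period).
- ctrl.get_image(name): name is "scene" or "top"; returns (picture, depth): 384x512x3 uint8, blue, green, red; 384x512 float32, m along the optical axis (not along the pixel's ray), 0 where there is no reading.
- ctrl.camera_info(name): a dict with "intrinsics" (3x3 intrinsics, pixels), "D" ([k1, k2, p1, p2, k3] as OpenCV has them; the pictures are not rectified), "R" (3x3) and "t" (3): a world point X has camera coordinates R X + t. Camera axes: x right, y down, z forward; pixel columns grow to the right and rows downward; lengths in m; the calibration is good to about 2 mm. A picture is of the moment at which its call begins. camera_info takes no time and is no camera call.
- ctrl.close_job(): hands the job in; it is judged then, once.
The state is a dict: "time": time; "joint_positions": joint angles; "qd": joint speeds; "joint_torque": joint torques, N m; "position": TCP position; "tool_rot": TCP orientation; "ft_force": force on the tool from outside, world axes, zero at the start; "torque": the same for the moment, N m; "grip_width": opening from 0.0 (shut) to 1.0 (fully open); "grip_force": force on a finger pad.
Only numpy, scipy, OpenCV 4.12 (cv2) and the standard library are available. Lean on these libraries where they do the work, as an engineer would, in place of code of your own. Each camera call takes 0.05 s, during which the arm holds its last target. There are 200 camera calls.

## Working session

There is one attempt and no reset: what is moved stays moved. The work goes in short steps, Python scripts to look and compute and a shell command to move; the robot and the scene stay as the last step left them, time stands still between calls to the robot, and variables do not carry over. Pictures are saved under pics/ and viewed, at most 10 in all, crops included, and the job is handed in when it is done.

```bash
mkdir -p pics
cat > h.py <<'E'
import numpy as np, cv2
from bench import ctrl
from scipy.spatial.transform import Rotation as R
def world(name, depth, info=None):
    i=ctrl.camera_info(name); K=np.array(i["intrinsics"]);D=np.array(i["D"]);Rm=np.array(i["R"]);t=np.array(i["t"])
    h,w=depth.shape; u,v=np.meshgrid(np.arange(w),np.arange(h))
    p=cv2.undistortPoints(np.stack([u,v],-1).reshape(-1,1,2).astype(np.float64),K,D).reshape(h,w,2)
    c=np.dstack([p[...,0]*depth,p[...,1]*depth,depth])
    return (c-t)@Rm
E
python3 - <<'E'
from h import *
for n in("scene","top"):
    im,d=ctrl.get_image(n); cv2.imwrite(f"pics/{n}0.png",im); np.savez(f"/tmp/{n}0.npz",im=im,d=d)
    i=ctrl.camera_info(n); print(n,np.round(-np.array(i["R"]).T@np.array(i["t"]),3))
s=ctrl.get_state(); print(s)
print(R.from_rotvec(s["tool_rot"]).as_matrix().round(3))
E
```

```text
scene [ 1.191 -0.631  0.764]
top [0.304 0.032 1.386]
{'time': 0.1, 'joint_positions': array([ 1.1300641 ,  0.32172683, -0.07006915,  1.45152839,  0.02261691,
        1.37077198, -0.0568737 ]), 'qd': array([-0.00010627, -0.00296452, -0.00032944, -0.00326995, -0.00089433,
        0.00108088, -0.00113807]), 'joint_torque': array([ 2.22898018e-05, -4.92571807e+01, -4.06126678e-01, -3.13400352e+01,
       -6.43235212e-02,  3.94687720e-02,  4.38653035e-05]), 'position': array([ 0.28528757, -0.58352033,  0.22159743]), 'tool_rot': array([-3.05915239e+00, -7.08015416e-01,  7.53744371e-04]), 'ft_force': array([-0.24019452, -1.25570799, -0.05422092]), 'torque': array([-0.02973968,  0.0090525 , -0.01151152]), 'grip_force': 0.0, 'grip_width': 1.002615329646174}
[[ 0.898  0.439 -0.001]
 [ 0.439 -0.898  0.001]
 [-0.    -0.002 -1.   ]]
```

View pics/scene0.png

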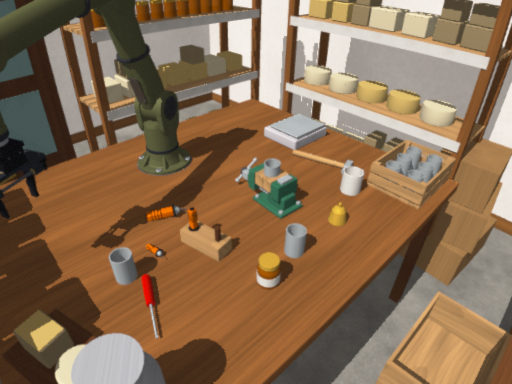

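View pics/top0.png

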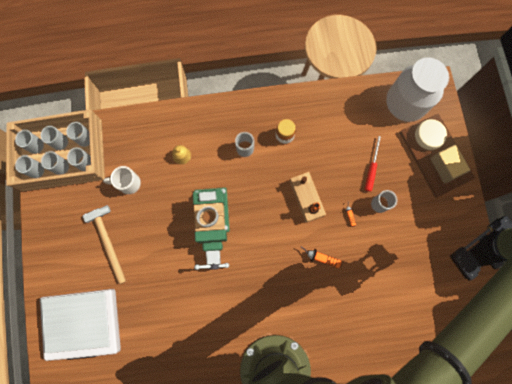

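Three orange tools are in view:
- The large one lies at scene (165,213), top (325,258).
- The small one lies at scene (155,250), top (350,215).
- One stands upright in the wooden block at scene (192,217), top (314,208). It is middle-sized and in the block, so it fits the description.

The vice and hoop are at top (207,215). I'll confirm with one crop and measure.

Run:
```python
from h import *
S=np.load("/tmp/scene0.npz");T=np.load("/tmp/top0.npz")
a=cv2.resize(S["im"][190:270,130:250],None,fx=5,fy=5,interpolation=cv2.INTER_CUBIC)
b=cv2.resize(T["im"][165:240,275:330],(293,400),interpolation=cv2.INTER_CUBIC)[:, :200+93]
cv2.imwrite("pics/crop1.png",np.hstack([a[:, :500],b]))
for n,Z in(("top",T),("scene",S)):
    W=world(n,Z["d"]);hsv=cv2.cvtColor(Z["im"],cv2.COLOR_BGR2HSV); ok=Z["d"]>0
    x,y,z=W[...,0],W[...,1],W[...,2]
    bench=ok&(abs(z)<.01); print(n,"bench z",np.median(z[bench]))
    u,v=(314,208) if n=="top" else (192,217); print("tool px",W[v,u])
    c=np.array([W[208,312,0],W[208,312,1]]) if n=="top" else c
    near=ok&(np.hypot(x-c[0],y-c[1])<.16)
    m=near&(abs(z-.048)<.005)
    if n=="top": print("blk rect",cv2.minAreaRect(W[m][:,:2].astype(np.float32)),m.sum())
    m=near&(z>.06)&(z<.14); P=W[m]
    for k in range(6,13):
        q=P[(P[:,2]>k*.01)&(P[:,2]<k*.01+.01)]
        for s in (0,):
            dd=np.hypot(q[:,0]-c[0],q[:,1]-c[1])<.04; qq=q[dd]
            if len(qq)>3: print(k,len(qq),qq.mean(0).round(4),qq.min(0).round(4),qq.max(0).round(4))
    if n=="top": hc=W[215,225]; hc=W[230,207] 
    near=ok&(np.hypot(x-hc[0],y-hc[1])<.1)
    m=near&(abs(z-.15)<.006); print("hoop rim",m.sum(),cv2.minEnclosingCircle(W[m][:,:2].astype(np.float32)),W[m].mean(0))
    m=near&(z>.118)&(z<.127); print("anvil",m.sum(),W[m].mean(0) if m.any() else 0)
    m=near&(z>.104)&(z<.118);print("jaw",m.sum(),cv2.minAreaRect(W[m][:,:2].astype(np.float32)))
    g=near&(hsv[...,0]>60)&(hsv[...,0]<95)&(hsv[...,1]>100)
    print("green",g.sum(),cv2.minAreaRect(W[g][:,:2].astype(np.float32)),"px",(W[268,212] if n=="top" else 0))
```

```text
top bench z 0.000993460631680349
tool px [ 0.47724108 -0.18269069  0.11936071]
blk rect ((0.4716665744781494, -0.18814131617546082), (0.27109846472740173, 0.07539530843496323), 8.008252143859863) 725
6 6 [ 0.4819 -0.1843  0.0618] [ 0.4757 -0.191   0.0607] [ 0.4933 -0.1804  0.0637]
7 4 [ 0.4799 -0.1874  0.0736] [ 0.4766 -0.1961  0.0715] [ 0.4845 -0.1806  0.076 ]
8 6 [ 0.4813 -0.1852  0.085 ] [ 0.476  -0.2008  0.08  ] [ 0.4921 -0.1801  0.0895]
9 6 [ 0.4834 -0.1832  0.0939] [ 0.475  -0.1958  0.0906] [ 0.4945 -0.1793  0.0961]
10 7 [ 0.4817 -0.1838  0.1045] [ 0.4755 -0.1911  0.1008] [ 0.4922 -0.1806  0.1093]
11 14 [ 0.4845 -0.189   0.1163] [ 0.4761 -0.2005  0.1106] [ 0.4951 -0.1805  0.1198]
12 32 [ 0.485  -0.1899  0.1232] [ 0.4765 -0.1997  0.1201] [ 0.494  -0.1805  0.1277]
hoop rim 71 ((0.494190514087677, 0.14262734353542328), 0.03176046535372734) [0.49542219 0.14293369 0.15077584]
anvil 149 [0.50789785 0.14024284 0.12096534]
jaw 944 ((0.4874788820743561, 0.1410442739725113), (0.09123402833938599, 0.1277603656053543), 87.21005249023438)
green 252 ((0.4728657603263855, 0.13752315938472748)
[... 465 characters left out ...]
 [ 0.4774 -0.2054  0.0908] [ 0.4981 -0.1849  0.1   ]
10 24 [ 0.4934 -0.1986  0.1051] [ 0.4779 -0.2054  0.1001] [ 0.4991 -0.1865  0.1094]
11 27 [ 0.4923 -0.1978  0.1152] [ 0.48   -0.2063  0.1102] [ 0.4993 -0.185   0.1199]
12 16 [ 0.4909 -0.1971  0.1218] [ 0.4821 -0.202   0.1201] [ 0.4974 -0.1904  0.1249]
hoop rim 45 ((0.49315398931503296, 0.1352374106645584), 0.03545036539435387) [0.49667965 0.13319498 0.14640296]
anvil 71 [0.50241405 0.13343506 0.12276486]
jaw 311 ((0.48791974782943726, 0.13400699198246002), (0.09229829162359238, 0.12934903800487518), 89.10079956054688)
green 294 ((0.47581252455711365, 0.10213489830493927), (0.059526268392801285, 0.12398387491703033), 66.02799987792969) px 0
```

View pics/crop1.png

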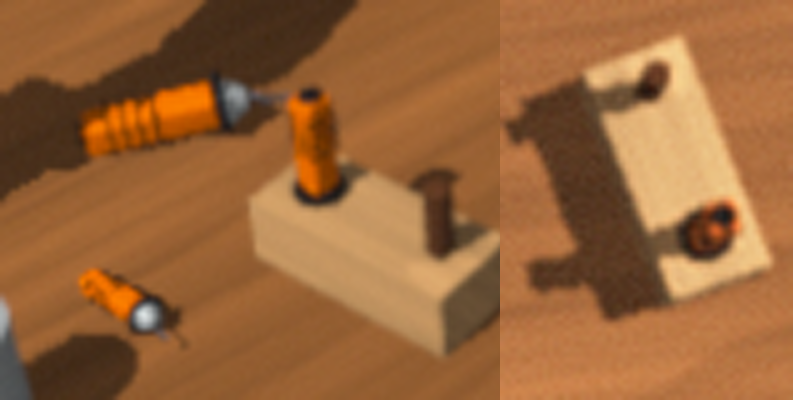

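The crop confirms the upright orange tool in the block as the middle-sized one, with its guard flush on the block. The largest and smallest lie loose. Next I'll fit the poses precisely.

Run:
```python
from h import *
from scipy.optimize import least_squares
def sq(p,P,hx,hy):
    c,s=np.cos(p[2]),np.sin(p[2]);d=P[:,:2]-p[:2];q=np.abs(np.c_[d@[c,s],d@[-s,c]])-[hx,hy]
    return np.hypot(*np.maximum(q,0).T)+np.minimum(q.max(1),0)
for n in("top","scene"):
    Z=np.load(f"/tmp/{n}0.npz");W=world(n,Z["d"]);hsv=cv2.cvtColor(Z["im"],cv2.COLOR_BGR2HSV);z=W[...,2]
    zo=.001 if n=="top" else -.002
    near=(Z["d"]>0)&(np.hypot(W[...,0]-.487,W[...,1]+.192)<.022)
    org=(hsv[...,0]<18)&(hsv[...,1]>120)
    m=near&(z>.06)&(z<.118);P=W[m]
    best=min((least_squares(sq,[.487,-.192,a],loss="soft_l1",f_scale=.002,args=(P,.01,.01)) for a in np.radians([-40,-20,0,20,40])),key=lambda r:r.cost)
    print(n,"handle",len(P),best.x[:2].round(4),np.degrees(best.x[2])%90,best.cost)
    m=near&(z>.1195); print(" top face",W[m].mean(0).round(4),m.sum())
    blk=(Z["d"]>0)&(abs(z-zo-.048)<.004)&(np.hypot(W[...,0]-.53,W[...,1]+.175)<.1)
    k,l,st,ce=cv2.connectedComponentsWithStats(blk.astype(np.uint8)); i=1+st[1:,4].argmax(); P=W[l==i]
    print(" block",len(P),cv2.minAreaRect(P[:,:2].astype(np.float32)),P.mean(0).round(4))
    f=(Z["d"]>0)&(z>.09)&(z<.105)&(np.hypot(W[...,0]-.575,W[...,1]+.155)<.04); print(" file",W[f].mean(0).round(4),f.sum())
    r=(Z["d"]>0)&(abs(z-zo-.15)<.004)&(np.hypot(W[...,0]-.494,W[...,1]-.14)<.04);P=W[r]
    print(" rim ell",cv2.fitEllipse((P[:,:2]*1000).astype(np.float32)),len(P))
    g=(Z["d"]>0)&(z>.02)&(z<.12)&(W[...,0]<.44)&(W[...,0]>.3)&(abs(W[...,1]-.14)<.09)
    P=W[g];
    for lo in(.34,.37,.40):
        q=P[(P[:,0]>lo)&(P[:,0]<lo+.03)]; 
        if len(q): print("  screw",lo,len(q),q.mean(0).round(3),q.min(0).round(3),q.max(0).round(3))
```

```text
top handle 37 [ 0.4861 -0.1906] 3.7511319910929246 4.3862948749584445e-06
 top face [ 0.4857 -0.1905  0.1231] 36
 block 675 ((0.5299437046051025, -0.1811678111553192), (0.1515752226114273, 0.06588669121265411), 12.949177742004395) [ 0.5303 -0.18    0.0491]
 file [ 0.5784 -0.1692  0.099 ] 26
 rim ell ((494.16790771484375, 142.802978515625), (53.93004608154297, 60.71038055419922), 30.42974853515625) 63
  screw 0.34 189 [0.353 0.152 0.06 ] [0.34  0.104 0.024] [0.37  0.203 0.092]
  screw 0.37 140 [0.386 0.145 0.063] [0.37  0.117 0.031] [0.4   0.17  0.084]
  screw 0.4 252 [0.418 0.142 0.085] [0.4   0.098 0.034] [0.43  0.187 0.119]
scene handle 131 [ 0.4863 -0.1938] 2.18564559374773 8.503716373506444e-05
 top face [ 0.4906 -0.1975  0.1217] 17
 block 594 ((0.5308476090431213, -0.18575716018676758), (0.15454085171222687, 0.06532556563615799), 12.028568267822266) [ 0.5402 -0.1895  0.047 ]
 file [ 0.5831 -0.1757  0.0949] 27
 rim ell ((494.5684814453125, 135.78109741210938), (52.23337173461914, 62.88617706298828), 32.75019836425781) 45
  screw 0.34 107 [0.354 0.142 0.052] [0.341 0.093 0.02 ] [0.37  0.201 0.085]
  screw 0.37 25 [0.382 0.121 0.048] [0.371 0.11  0.027] [0.4   0.136 0.061]
  screw 0.4 47 [0.424 0.105 0.083] [0.401 0.09  0.035] [0.43  0.162 0.11 ]
```

```bash
cat >> h.py <<'E'
def rel(x,y,z,yaw=None):
    "shift to world target in tool axes, and tool yaw"
    s=ctrl.get_state();M=R.from_rotvec(s["tool_rot"]).as_matrix()
    print("t",round(s["time"],2),"pos",s["position"].round(4),"yaw",np.degrees(np.arctan2(M[1,0],M[0,0])).round(2),"zax",M[:,2].round(3),"F",s["ft_force"].round(2),"M",s["torque"].round(3),"w",round(s["grip_width"]*.087,4),"gf",s["grip_force"])
    print("rel",(M.T@(np.array([x,y,z])-s["position"])).round(4))
E
python3 -m handwheel '[[0.06,0,0,0,0,0,7.7],[0.06,0,0,0,0,0,7.7],[0.06,0,0,0,0,0,7.6],[0.06,0.0277,-0.0476,0,0,0,0],[0.06,0.0277,-0.0476,0,0,0,0],[0.06,0.0277,-0.0476,0,0,0,0],[0.06,0.0277,-0.0476,0,0,0,0],[0.06,0.0277,-0.0476,0,0,0,0],[0.06,0.0277,-0.0476,0,0,0,0],[0.06,0.0277,-0.0476,0,0,0,0],[0.06,0.0277,-0.0476,0,0,0,0]]' 40; python3 -c "
from h import *
rel(.486,-.192,.058)"
```

```text
time: 1.48
position: [0.4868, -0.1902, 0.2223]
tool_rot: [3.14, 0.084, -0.0]
ft_force: [-0.5, 0.3, 0.1]
grip_width: 0.689
grip_force: 0.0
t 1.48 pos [ 0.4868 -0.1902  0.2223] yaw 3.05 zax [-0. -0. -1.] F [-0.52  0.33  0.12] M [ 0.021 -0.071 -0.032] w 0.06 gf 0.0
rel [-0.0009  0.0017  0.1643]
```

```bash
python3 -m handwheel '[[0.06,-0.001,0.002,0.05,0,0,0],[0.06,0,0,0.05,0,0,0],[0.06,0,0,0.04,0,0,0],[0.06,0,0,0.024,0,0,0],[0.06,0,0,0,0,0,0]]' 40
python3 - <<'E'
from h import *
rel(.486,-.192,.058)
im,d=ctrl.get_image("scene");cv2.imwrite("pics/grasp.png",cv2.resize(im[150:270,130:290],(800,600),interpolation=cv2.INTER_CUBIC))
E
```

```text
time: 2.1
position: [0.4836, -0.1931, 0.0563]
tool_rot: [-3.138, -0.084, 0.007]
ft_force: [-0.4, -1.1, 0.8]
grip_width: 0.687
grip_force: 0.0
t 2.1 pos [ 0.4836 -0.1931  0.0563] yaw 3.07 zax [-0.005  0.002 -1.   ] F [-0.35 -1.06  0.81] M [0.071 0.024 0.009] w 0.0597 gf 0.0
rel [ 0.0025 -0.001  -0.0017]
```

View pics/grasp.png

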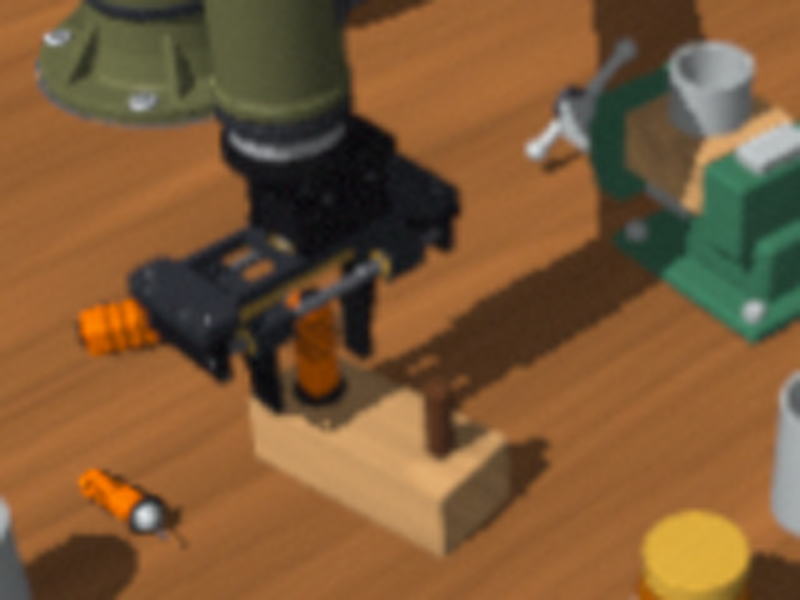

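The fingers straddle the handle at crop (318,345), roughly centred. Closing now.

```bash
python3 -m handwheel '[[0.06,0.002,0,-0.001,0,0,0],[0.0,0,0,0,0,0,0],[0.0,0,0,0,0,0,0],[0.0,0,0,0,0,0,0],[0,0,0,0,0,0,0],[0,0,0,0,0,0,0]]' 60; python3 -c "
from h import *
rel(.486,-.192,.058)"
```

```text
time: 2.9
position: [0.4876, -0.1936, 0.0596]
tool_rot: [-3.14, -0.084, -0.0]
ft_force: [-0.2, 0.6, 0.2]
grip_width: 0.228
grip_force: 60.0
t 2.9 pos [ 0.4876 -0.1936  0.0596] yaw 3.06 zax [ 0.  0. -1.] F [-0.23  0.63  0.19] M [ 0.173 -0.053  0.03 ] w 0.0198 gf 59.99931592494249
rel [-0.0015 -0.0017  0.0016]
```

```bash
python3 -m handwheel '[[0,0,0,-0.02,0,0,0],[0,0,0,-0.05,0,0,0],[0,0,0,-0.06,0,0,0],[0,0,0,-0.06,0,0,0],[0,0,0,0,0,0,0],[0,0,0,0,0,0,0]]' 90;  python3 - <<'E'
from h import *
rel(.486,-.192,.058)
E
```

```text
time: 3.65
position: [0.4869, -0.1937, 0.2485]
tool_rot: [-3.14, -0.084, 0.003]
ft_force: [-0.6, 0.7, -2.8]
grip_width: 0.221
grip_force: 60.0
t 3.65 pos [ 0.4869 -0.1937  0.2485] yaw 3.06 zax [-0.002  0.    -1.   ] F [-0.61  0.68 -2.77] M [-0.02   0.086 -0.008] w 0.0193 gf 59.99945257790387
rel [-0.0005 -0.0016  0.1905]
```

View blade.

Run:
```python
from h import *
s=ctrl.get_state();M=R.from_rotvec(s["tool_rot"]).as_matrix();o=s["position"]+M@[0,0,.0116]
out=[]
for n in("scene","top"):
    ims=[ctrl.get_image(n)[0] for _ in range(4 if n=="scene" else 1)]
    im=np.mean(ims,0).astype(np.uint8)
    i=ctrl.camera_info(n);rv=cv2.Rodrigues(np.array(i["R"]))[0]
    pts=np.array([o,o+M@[0,0,.012],o+M@[0,0,.021],o+M@[0,0,.034]])
    for a in range(0,360,45):
        pts=np.vstack([pts,o+[.0085*np.cos(np.radians(a)),.0085*np.sin(np.radians(a)),-.034]])
    px=cv2.projectPoints(pts,rv,np.array(i["t"]),np.array(i["intrinsics"]),np.array(i["D"]))[0][:,0]
    print(n,px.round(1).tolist())
    u,v=px[2].astype(int)
    if n=="scene":
        print("crop origin",u-25,v-20)
        cv2.imwrite("pics/blade.png",cv2.resize(im[v-20:v+20,u-25:u+25],(750,600),interpolation=cv2.INTER_CUBIC))
    s2=ctrl.get_state(); print(s2["ft_force"].round(2))
```

```text
scene [[188.3, 175.5], [188.7, 179.1], [189.0, 181.8], [189.4, 185.6], [191.1, 186.9], [192.4, 185.7], [191.8, 184.5], [189.9, 183.9], [187.6, 184.4], [186.4, 185.5], [186.9, 186.8], [188.9, 187.3]]
crop origin 163 161
[ 0.4  -0.32 -2.18]
top [[323.4, 197.5], [322.7, 198.3], [322.1, 198.8], [321.4, 199.6], [320.9, 196.7], [319.0, 197.9], [318.5, 200.0], [319.7, 202.0], [321.9, 202.5], [323.8, 201.4], [324.3, 199.2], [323.1, 197.3]]
[ 0.68  0.52 -1.2 ]
```

View pics/blade.png

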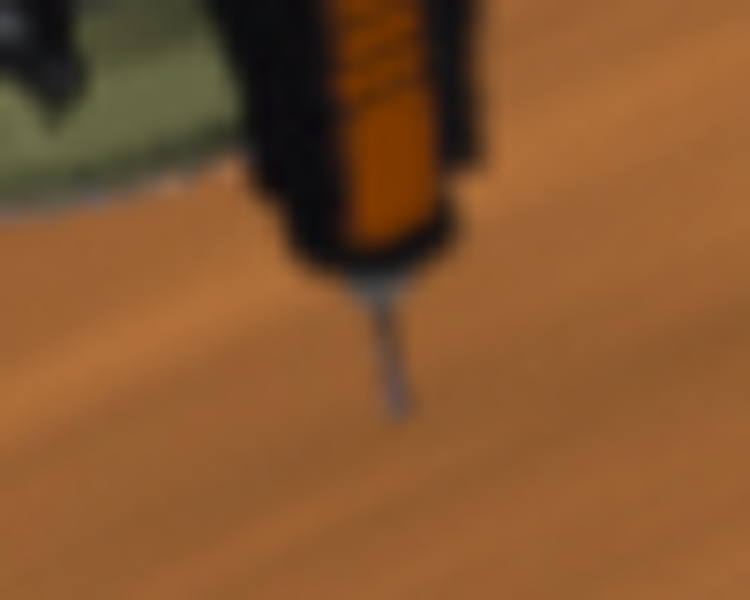

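The blade's tip, at crop (400,412), lies right of and below the nose line at (375,290). So the blade points about world +x, turned 20° towards -y, which is already inward for the screw side. I'll square the tool to the world axes and go above the bore.

```bash
python3 -m handwheel '[[0,0,0,0,0,0,3],[0,0,-0.033,0,0,0,0],[0,-0.001,-0.05,0,0,0,0],[0,-0.002,-0.05,0,0,0,0],[0,-0.002,-0.05,0,0,0,0],[0,-0.002,-0.05,0,0,0,0],[0,-0.002,-0.05,0,0,0,0],[0,0,-0.05,0.01,0,0,0],[0,0,0,0,0,0,0],[0,0,0,0,0,0,0],[0,0,0,0,0,0,0]]';  python3 - <<'E'
from h import *
rel(.478,.1395,.19)
im=np.mean([ctrl.get_image("scene")[0] for _ in range(3)],0).astype(np.uint8)
s=ctrl.get_state();i=ctrl.camera_info("scene")
px=cv2.projectPoints(s["position"][None]-[0,0,.0116+.028],cv2.Rodrigues(np.array(i["R"]))[0],np.array(i["t"]),np.array(i["intrinsics"]),np.array(i["D"]))[0][0,0]
u,v=px.astype(int);print(px)
cv2.imwrite("pics/over.png",cv2.resize(im[v-20:v+28,u-30:u+30],(750,600),interpolation=cv2.INTER_CUBIC))
E
```

```text
time: 5.28
position: [0.4785, 0.1376, 0.2393]
tool_rot: [3.141, -0.002, -0.001]
ft_force: [-0.1, -0.3, -1.4]
grip_width: 0.227
grip_force: 60.0
t 5.28 pos [0.4785 0.1376 0.2393] yaw -0.09 zax [-0.    -0.001 -1.   ] F [-0.1  -0.3  -1.39] M [-0.021  0.018 -0.066] w 0.0198 gf 59.999368228018284
rel [-0.0005 -0.002   0.0493]
[269.2747739  147.68579615]
```

View pics/over.png

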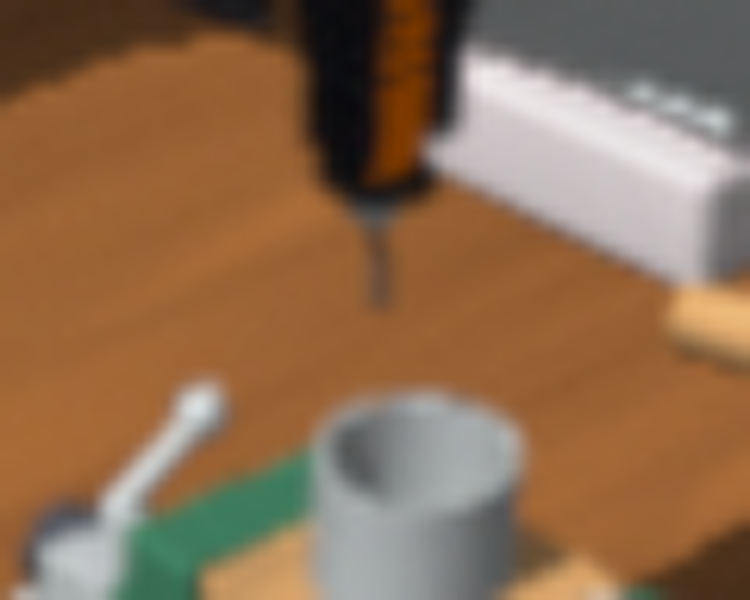

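The blade hangs at crop (380,305) above the bore mouth, which is centred at (420,445). Dropping straight down lands it inside, on the screw side of centre. Lowering.

```bash
python3 -m handwheel '[[0,0,-0.002,0.02,0,0,0],[0,0,0,0.015,0,0,0],[0,0,0,0.014,0,0,0],[0,0,0,0,0,0,0],[0,0,0,0,0,0,0]]'; python3 -m handwheel '[[0,-0.003,0,0,0,0,0],[0,-0.003,0,0,0,0,0],[0,-0.003,0,0,0,0,0],[0,0,0,0,0,0,0]]'
```

```text
time: 6.05
position: [0.4786, 0.1413, 0.1909]
tool_rot: [-3.141, -0.002, -0.001]
ft_force: [0.6, -1.0, -1.5]
grip_width: 0.228
grip_force: 60.0
time: 6.55
position: [0.4691, 0.1411, 0.1907]
tool_rot: [3.141, 0.002, 0.001]
ft_force: [-0.6, 0.6, -1.5]
grip_width: 0.223
grip_force: 60.0
```

```bash
for i in 1 2; do python3 -m handwheel '[[0,-0.002,0,0,0,0,0],[0,0,0,0,0,0,0]]' | egrep 'pos|force: \['; done
```

```text
position: [0.4671, 0.1412, 0.1905]
ft_force: [-0.1, -0.4, -2.5]
position: [0.4654, 0.1412, 0.1906]
ft_force: [-0.3, 0.4, -1.8]
```

```bash
for i in 1 2; do python3 -m handwheel '[[0,-0.0015,0,0,0,0,0],[0,0,0,0,0,0,0]]' | egrep 'pos|force: \['; done
```

```text
position: [0.4644, 0.141, 0.1908]
ft_force: [2.7, 0.2, -1.4]
position: [0.4636, 0.1411, 0.1911]
ft_force: [6.0, -0.5, -1.9]
```

```bash
cat > step.py <<'E'
import sys,json,os
from h import *
from scipy.optimize import least_squares
# usage: step.py dx dy (tool axes sum typed, mm) nrows  ; log holds commanded axis and force
L=json.load(open("log.json")) if os.path.exists("log.json") else []
s=ctrl.get_state();F=s["ft_force"][:2]
c=np.array(L[-1]["c"])+[float(sys.argv[1]),-float(sys.argv[2])] if L else np.array([462.1,141.2])
K,F0,D=2.2,4.8,float(sys.argv[4]) if len(sys.argv)>4 else 6.5
P0=np.array([496,139.5,30.7,34.1,np.radians(30)]);sg=np.array([2,3,.8,.8,.3])
def curve(p,t):
    e=np.array([p[2]*np.cos(t),p[3]*np.sin(t)]);n=np.array([np.cos(t)/p[2],np.sin(t)/p[3]]);n/=np.linalg.norm(n,axis=0)
    M=np.array([[np.cos(p[4]),-np.sin(p[4])],[np.sin(p[4]),np.cos(p[4])]])
    return M@e+p[:2].reshape(2,*[1]*(e.ndim-1)),M@n
def par(p,q):
    d=q-p[:2];M=np.array([[np.cos(p[4]),-np.sin(p[4])],[np.sin(p[4]),np.cos(p[4])]]);u=M.T@d
    return np.arctan2(u[1]/p[3],u[0]/p[2])
def res1(p,c,F):
    t=par(p,c);q,n=curve(p,t);return (np.array(c)-q)@n+(np.array(F)@n)/K   # outward residual of free curve
L.append(dict(c=c.tolist(),F=F.tolist()));json.dump(L,open("log.json","w"))
f=lambda p:np.r_[[res1(p,l["c"],l["F"])/.3 for l in L],(p-P0)/sg]
p=least_squares(f,P0).x
t=par(p,c);q,n=curve(p,t);tg=np.array([-n[1],n[0]]);r=res1(p,c,F)
ang=np.degrees(np.arctan2(*(c-p[:2])[::-1]))%360
print(f"t {s['time']:.2f} ang {ang:.0f} Fn {-F@n:.1f} Ft {-F@tg:.1f} Fz {s['ft_force'][2]:.1f} z {s['position'][2]:.4f} lagmm {(s['position'][:2]*1e3-c).round(1)} res {r:.2f} p {p.round(2)}")
cur=c
for i in range(int(sys.argv[3])):
    t+=np.radians(D);q,n=curve(p,t);g=q+n*(F0/K+.7*r);d=g-cur;cur=cur+d.round(1);print([round(float(d[0]),1),round(-float(d[1]),1)],end=" ")
print()
E
python3 step.py 0 0 3
```

```text
t 7.55 ang 177 Fn 6.0 Ft -0.8 Fz -1.9 z 0.1911 lagmm [ 1.5 -0.1] res -0.01 p [496.28 139.53  30.66  34.09   0.51]
[0.9, 4.2] [0.8, 4.0] [1.2, 3.9]
```

```bash
python3 -m handwheel '[[0,0.0009,0.0042,0,0,0,0],[0,0.0008,0.004,0,0,0,0],[0,0,0,0,0,0,0]]' >/dev/null; python3 step.py 1.7 8.2 3
```

```text
t 7.92 ang 192 Fn 4.9 Ft 0.5 Fz -0.2 z 0.1911 lagmm [1.1 0.6] res -0.01 p [496.29 139.67  30.65  34.1    0.51]
[1.3, 4.0] [1.7, 3.7] [2.0, 3.6]
```

```bash
python3 -m handwheel '[[0,0.0013,0.004,0,0,0,0],[0,0.0017,0.0037,0,0,0,0],[0,0.002,0.0036,0,0,0,0],[0,0,0,0,0,0,0]]' >/dev/null; python3 step.py 5.0 11.3 3
```

```text
t 8.43 ang 214 Fn 5.3 Ft 1.4 Fz 0.9 z 0.1910 lagmm [0.6 1.7] res -0.03 p [496.31 139.98  30.65  34.08   0.54]
[2.6, 3.2] [2.7, 3.0] [3.0, 2.7]
```

```bash
python3 -m handwheel '[[0,0.0026,0.0032,0,0,0,0],[0,0.0027,0.003,0,0,0,0],[0,0.003,0.0027,0,0,0,0],[0,0,0,0,0,0,0]]' >/dev/null; python3 step.py 8.3 8.9 4
```

```text
t 8.93 ang 235 Fn 5.7 Ft 1.5 Fz -0.4 z 0.1906 lagmm [-0.2  2.1] res -0.11 p [496.33 140.37  30.73  33.89   0.57]
[3.4, 1.9] [3.4, 2.0] [3.7, 1.6] [3.7, 1.1]
```

```bash
python3 -m handwheel '[[0,0.0034,0.0019,0,0,0,0],[0,0.0034,0.002,0,0,0,0],[0,0.0037,0.0016,0,0,0,0],[0,0,0,0,0,0,0]]' >/dev/null; python3 step.py 10.5 5.5 3
```

```text
t 9.43 ang 255 Fn 4.1 Ft 1.1 Fz -0.4 z 0.1901 lagmm [-0.8  1.6] res 0.07 p [496.42 140.07  30.65  34.06   0.59]
[3.5, 1.4] [3.8, 0.8] [3.9, 0.3]
```

```bash
python3 -m handwheel '[[0,0.0035,0.0014,0,0,0,0],[0,0.0038,0.0008,0,0,0,0],[0,0.0039,0.0003,0,0,0,0],[0,0,0,0,0,0,0]]' >/dev/null; python3 step.py 11.2 2.5 3
```

```text
t 9.93 ang 274 Fn 5.4 Ft 1.8 Fz -1.0 z 0.1898 lagmm [-1.5  1.6] res -0.04 p [496.29 140.3   30.67  33.99   0.55]
[3.6, -0.4] [3.7, -0.6] [3.7, -1.1]
```

```bash
python3 -m handwheel '[[0,0.0036,-0.0004,0,0,0,0],[0,0.0037,-0.0006,0,0,0,0],[0,0.0037,-0.0011,0,0,0,0],[0,0,0,0,0,0,0]]' >/dev/null; python3 step.py 11 -2.1 3
```

```text
t 10.43 ang 292 Fn 5.1 Ft 1.4 Fz -1.1 z 0.1895 lagmm [-1.9  0.9] res -0.03 p [496.18 140.43  30.65  33.99   0.52]
[3.3, -1.6] [3.2, -1.9] [3.0, -2.4]
```

```bash
python3 -m handwheel '[[0,0.0033,-0.0016,0,0,0,0],[0,0.0032,-0.0019,0,0,0,0],[0,0.003,-0.0024,0,0,0,0],[0,0,0,0,0,0,0]]' >/dev/null; python3 step.py 9.5 -5.9 3
```

```text
t 10.93 ang 310 Fn 5.2 Ft 0.7 Fz -1.2 z 0.1893 lagmm [-2.1  0.1] res -0.05 p [496.03 140.51  30.55  34.03   0.5 ]
[2.6, -2.9] [2.2, -3.1] [1.9, -3.3]
```

```bash
python3 -m handwheel '[[0,0.0026,-0.0029,0,0,0,0],[0,0.0022,-0.0031,0,0,0,0],[0,0.0019,-0.0033,0,0,0,0],[0,0,0,0,0,0,0]]' >/dev/null; python3 step.py 6.7 -9.3 3
```

```text
t 11.43 ang 329 Fn 5.8 Ft 1.3 Fz -1.3 z 0.1895 lagmm [-1.7 -0.6] res -0.15 p [4.9569e+02 1.4046e+02 3.0200e+01 3.4080e+01 4.9000e-01]
[1.1, -4.0] [1.0, -3.8] [0.6, -3.8]
```

```bash
python3 -m handwheel '[[0,0.0011,-0.004,0,0,0,0],[0,0.001,-0.0038,0,0,0,0],[0,0.0006,-0.0038,0,0,0,0],[0,0,0,0,0,0,0]]' >/dev/null; python3 step.py 2.7 -11.6 3
```

```text
t 11.93 ang 348 Fn 4.2 Ft 1.0 Fz -0.8 z 0.1899 lagmm [-0.8 -1. ] res 0.05 p [4.9578e+02 1.4056e+02 3.0320e+01 3.4110e+01 4.8000e-01]
[0.5, -4.2] [-0.3, -4.0] [-0.7, -4.0]
```

```bash
python3 -m handwheel '[[0,0.0005,-0.0042,0,0,0,0],[0,-0.0003,-0.004,0,0,0,0],[0,-0.0007,-0.004,0,0,0,0],[0,0,0,0,0,0,0]]' >/dev/null; python3 step.py -0.5 -12.2 3
```

```text
t 12.43 ang 10 Fn 5.4 Ft 2.0 Fz -0.3 z 0.1900 lagmm [-0.6 -1.8] res -0.07 p [495.72 140.39  30.2   34.02   0.5 ]
[-1.4, -4.0] [-1.6, -3.7] [-1.9, -3.6]
```

```bash
python3 -m handwheel '[[0,-0.0014,-0.004,0,0,0,0],[0,-0.0016,-0.0037,0,0,0,0],[0,-0.0019,-0.0036,0,0,0,0],[0,0,0,0,0,0,0]]' >/dev/null; python3 step.py -4.9 -11.3 3
```

```text
t 12.93 ang 32 Fn 5.2 Ft 1.8 Fz -1.3 z 0.1904 lagmm [ 0.2 -1.7] res -0.08 p [495.71 140.2   30.12  33.87   0.52]
[-2.4, -3.3] [-2.6, -3.1] [-2.9, -2.8]
```

```bash
python3 -m handwheel '[[0,-0.0024,-0.0033,0,0,0,0],[0,-0.0026,-0.0031,0,0,0,0],[0,-0.0029,-0.0028,0,0,0,0],[0,0,0,0,0,0,0]]' >/dev/null; python3 step.py -7.9 -9.2 3
```

```text
t 13.43 ang 53 Fn 4.7 Ft 1.7 Fz -0.9 z 0.1908 lagmm [ 0.5 -0.8] res -0.01 p [495.72 140.19  30.12  33.86   0.52]
[-3.0, -2.4] [-3.3, -2.1] [-3.6, -1.8]
```

```bash
python3 -m handwheel '[[0,-0.003,-0.0024,0,0,0,0],[0,-0.0033,-0.0021,0,0,0,0],[0,-0.0036,-0.0018,0,0,0,0],[0,0,0,0,0,0,0]]' >/dev/null; python3 step.py -9.9 -6.3 3
```

```text
t 13.93 ang 73 Fn 4.4 Ft 0.6 Fz 0.3 z 0.1909 lagmm [ 0.8 -0.8] res 0.07 p [495.69 140.27  30.12  33.95   0.51]
[-3.4, -1.4] [-3.7, -0.9] [-3.8, -0.5]
```

```bash
python3 -m handwheel '[[0,-0.0034,-0.0014,0,0,0,0],[0,-0.0037,-0.0009,0,0,0,0],[0,-0.0038,-0.0005,0,0,0,0],[0,0,0,0,0,0,0]]' >/dev/null; python3 step.py -10.9 -2.8 3
```

```text
t 14.43 ang 92 Fn 5.0 Ft 0.6 Fz 0.1 z 0.1911 lagmm [ 1.1 -0.6] res -0.01 p [495.69 140.26  30.12  33.94   0.51]
[-3.5, 0.0] [-3.8, 0.4] [-3.6, 0.9]
```

```bash
python3 -m handwheel '[[0,-0.0035,0,0,0,0,0],[0,-0.0038,0.0004,0,0,0,0],[0,-0.0036,0.0009,0,0,0,0],[0,0,0,0,0,0,0]]' >/dev/null; python3 step.py -10.9 1.3 3
```

```text
t 14.93 ang 109 Fn 4.6 Ft 0.8 Fz 0.0 z 0.1914 lagmm [ 1.5 -0.2] res 0.06 p [495.68 140.29  30.11  33.98   0.52]
[-3.4, 1.2] [-3.3, 1.7] [-3.0, 2.1]
```

```bash
python3 -m handwheel '[[0,-0.0034,0.0012,0,0,0,0],[0,-0.0033,0.0017,0,0,0,0],[0,-0.003,0.0021,0,0,0,0],[0,0,0,0,0,0,0]]' >/dev/null; python3 step.py -9.7 5.0 3
```

```text
t 15.43 ang 127 Fn 5.1 Ft 0.1 Fz 0.9 z 0.1916 lagmm [1.8 0.3] res -0.04 p [495.69 140.28  30.12  33.96   0.51]
[-2.7, 2.6] [-2.4, 2.9] [-2.1, 3.1]
```

```bash
python3 -m handwheel '[[0,-0.0027,0.0026,0,0,0,0],[0,-0.0024,0.0029,0,0,0,0],[0,-0.0021,0.0031,0,0,0,0],[0,0,0,0,0,0,0]]' >/dev/null; python3 step.py -7.2 8.6 3
```

```text
t 15.93 ang 145 Fn 4.8 Ft 0.6 Fz 1.1 z 0.1916 lagmm [1.7 0.9] res -0.01 p [495.69 140.28  30.12  33.96   0.51]
[-1.8, 3.6] [-1.2, 3.6] [-0.9, 3.8]
```

```bash
python3 -m handwheel '[[0,-0.0018,0.0036,0,0,0,0],[0,-0.0012,0.0036,0,0,0,0],[0,-0.0009,0.0038,0,0,0,0],[0,0,0,0,0,0,0]]' >/dev/null; python3 step.py -3.9 11.0 4
```

```text
t 16.43 ang 164 Fn 5.4 Ft 1.2 Fz 0.3 z 0.1915 lagmm [1.5 1.5] res -0.21 p [495.71 140.27  30.1   33.95   0.51]
[-0.2, 4.2] [-0.0, 3.9] [0.4, 4.0] [0.9, 3.9]
```

```bash
python3 -m handwheel '[[0,-0.0002,0.0042,0,0,0,0],[0,0,0.0039,0,0,0,0],[0,0.0004,0.004,0,0,0,0],[0,0.0009,0.0039,0,0,0,0],[0,0,0,0,0,0,0]]' >/dev/null; python3 step.py 1.1 16.0 3
```

```text
t 17.05 ang 192 Fn 4.9 Ft 1.2 Fz 0.9 z 0.1911 lagmm [0.8 2.1] res -0.16 p [495.73 140.27  30.08  33.95   0.5 ]
[1.3, 4.0] [1.6, 3.7] [2.1, 3.5]
```

```bash
python3 -m handwheel '[[0,0.0013,0.004,0,0,0,0],[0,0.0016,0.0037,0,0,0,0],[0,0.0021,0.0035,0,0,0,0],[0,0,0,0,0,0,0]]' >/dev/null; python3 step.py 5 11.2 3
```

```text
t 17.55 ang 214 Fn 3.8 Ft 1.7 Fz -0.6 z 0.1907 lagmm [0.2 2.1] res 0.28 p [495.71 140.26  30.12  33.94   0.5 ]
[2.0, 3.5] [2.7, 3.0] [3.0, 2.8]
```

Full turn done, 37° past the start, with every end-of-call reading between 3.8 and 6.0 N. Unhooking inward and lifting out.

```bash
python3 -m handwheel '[[0,0.005,-0.0033,0,0,0,0],[0,0.005,-0.0033,0,0,0,0],[0,0,0,0,0,0,0],[0,0,0,-0.03,0,0,0],[0,0,0,-0.04,0,0,0],[0,0,0,0,0,0,-3.1],[0,0,0,0,0,0,0],[0,0,0,0,0,0,0]]'; python3 -c "
from h import *
rel(.4876,-.1936,.20)"
```

```text
time: 18.55
position: [0.4786, 0.1287, 0.2597]
tool_rot: [3.14, 0.085, -0.003]
ft_force: [0.4, -0.5, -3.0]
grip_width: 0.225
grip_force: 60.0
t 18.55 pos [0.4786 0.1287 0.2597] yaw 3.11 zax [-0.002 -0.    -1.   ] F [ 0.43 -0.5  -3.02] M [ 0.042 -0.036 -0.02 ] w 0.0196 gf 59.99941379763186
rel [-0.0083  0.3223  0.0598]
```

```bash
python3 -m handwheel '[[0,-0.0003,0.0323,0,0,0,0],[0,-0.001,0.05,0,0,0,0],[0,-0.001,0.05,0,0,0,0],[0,-0.002,0.05,0,0,0,0],[0,-0.002,0.05,0,0,0,0],[0,-0.002,0.05,0,0,0,0],[0,0,0.04,0.06,0,0,0],[0,0,0,0.06,0,0,0],[0,0,0,0,0,0,0],[0,0,0,0,0,0,0],[0,0,0,0,0,0,0]]'
python3 - <<'E'
from h import *
rel(.4876,-.1936,.12)
im=np.mean([ctrl.get_image("scene")[0] for _ in range(3)],0).astype(np.uint8)
cv2.imwrite("pics/back.png",cv2.resize(im[165:237,150:246],(800,600),interpolation=cv2.INTER_CUBIC))
rel(.4876,-.1936,.0596)
E
```

```text
time: 19.92
position: [0.4904, -0.1881, 0.1515]
tool_rot: [3.138, 0.088, 0.007]
ft_force: [-0.8, -0.1, -1.3]
grip_width: 0.229
grip_force: 60.0
t 19.93 pos [ 0.4904 -0.1881  0.1515] yaw 3.21 zax [ 0.005 -0.002 -1.   ] F [-0.77 -0.14 -1.25] M [ 0.043  0.023 -0.014] w 0.02 gf 59.99948208220303
rel [-0.0033  0.0053  0.0315]
t 20.07 pos [ 0.4895 -0.1881  0.1505] yaw 3.19 zax [ 0.003 -0.002 -1.   ] F [ 0.16 -0.03 -1.79] M [0.032 0.026 0.006] w 0.0197 gf 59.99951991252601
rel [-0.0025  0.0052  0.0909]
```

View pics/back.png

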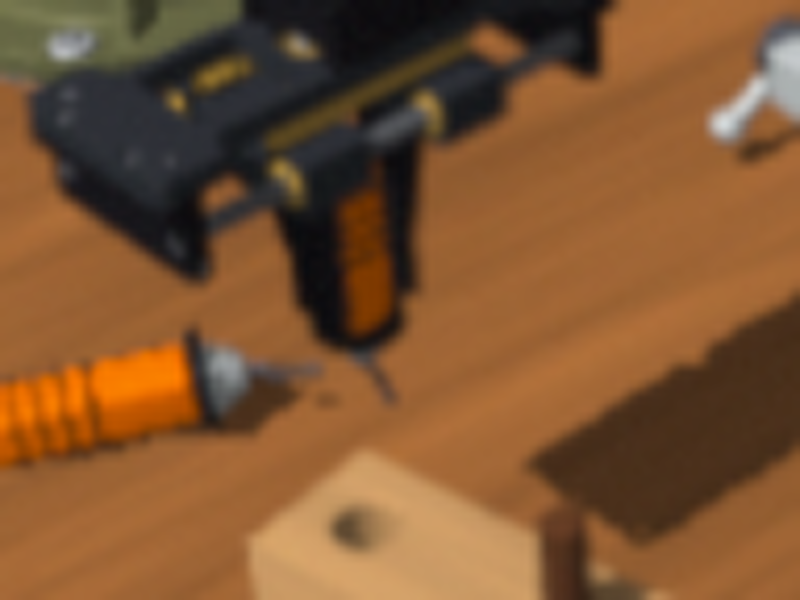

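The tool hangs upright, with its guard at crop (360,335), above the empty hole at (365,525). Centring, then lowering.

```bash
python3 -m handwheel '[[0,-0.0015,0.005,0.0305,0,0,0],[0,0,0,0,0,0,0],[0,0,0,0,0,0,0],[0,0,0,0,0,0,0]]'; python3 -c "
from h import *
rel(.4876,-.1936,.0596)"
```

```text
time: 20.58
position: [0.4881, -0.1931, 0.1194]
tool_rot: [3.139, 0.087, 0.003]
ft_force: [0.0, 0.1, -1.5]
grip_width: 0.221
grip_force: 60.0
t 20.57 pos [ 0.4881 -0.1931  0.1194] yaw 3.18 zax [ 0.002 -0.001 -1.   ] F [ 0.    0.1  -1.54] M [0.005 0.042 0.019] w 0.0193 gf 59.9994657933712
rel [-0.0006  0.0004  0.0598]
```

```bash
python3 -m handwheel '[[0,-0.0005,0.0005,0.015,0,0,0],[0,0,0,0.012,0,0,0],[0,0,0,0.01,0,0,0],[0,0,0,0.01,0,0,0],[0,0,0,0,0,0,0],[0,0,0,0,0,0,0]]'; python3 -m handwheel '[[0,0,0,0.005,0,0,0],[0,0,0,0.004,0,0,0],[0,0,0,0.002,0,0,0],[0,0,0,0,0,0,0],[0,0,0,0,0,0,0]]'; python3 -c "
from h import *
rel(.4876,-.1936,.0596)"
```

```text
time: 21.32
position: [0.4869, -0.1936, 0.0712]
tool_rot: [3.14, 0.087, 0.001]
ft_force: [0.1, -0.1, -1.6]
grip_width: 0.228
grip_force: 60.0
time: 21.95
position: [0.4867, -0.1936, 0.0601]
tool_rot: [3.14, 0.087, 0.0]
ft_force: [-0.3, 0.2, -0.8]
grip_width: 0.225
grip_force: 60.0
t 21.95 pos [ 0.4867 -0.1936  0.0601] yaw 3.16 zax [ 0. -0. -1.] F [-0.26  0.17 -0.81] M [0.038 0.036 0.002] w 0.0196 gf 59.999592611566186
rel [0.0009 0.0001 0.0005]
```

```bash
python3 -m handwheel '[[0,0,0,0.0008,0,0,0],[0,0,0,0,0,0,0]]'; python3 -m handwheel '[[0.055,0,0,0,0,0,0],[0.055,0,0,0,0,0,0],[0.055,0,0,0,0,0,0],[0.055,0,0,-0.03,0,0,0],[0.055,0,0,-0.05,0,0,0],[0.055,0,0,-0.06,0,0,0],[0.055,0,0.05,-0.03,0,0,0],[0.055,0,0.05,0,0,0,0],[0.055,0,0.05,0,0,0,0],[0.055,0,0.05,0,0,0,0],[0.055,0,0,0,0,0,0]]'
python3 - <<'E'
from h import *
im,_=ctrl.get_image("scene");im2,_=ctrl.get_image("top")
cv2.imwrite("pics/final.png",np.vstack([cv2.resize(im[140:300,100:370],(675,400)),cv2.resize(im2[160:240,170:340],(675,200))[:, :]]))
E
```

```text
time: 22.2
position: [0.4868, -0.1937, 0.0596]
tool_rot: [3.14, 0.087, 0.0]
ft_force: [-0.3, 0.2, -0.1]
grip_width: 0.225
grip_force: 60.0
time: 23.58
position: [0.4954, -0.3984, 0.228]
tool_rot: [3.139, 0.075, -0.003]
ft_force: [-0.3, 0.8, 0.6]
grip_width: 0.631
grip_force: 0.0
```

View pics/final.png

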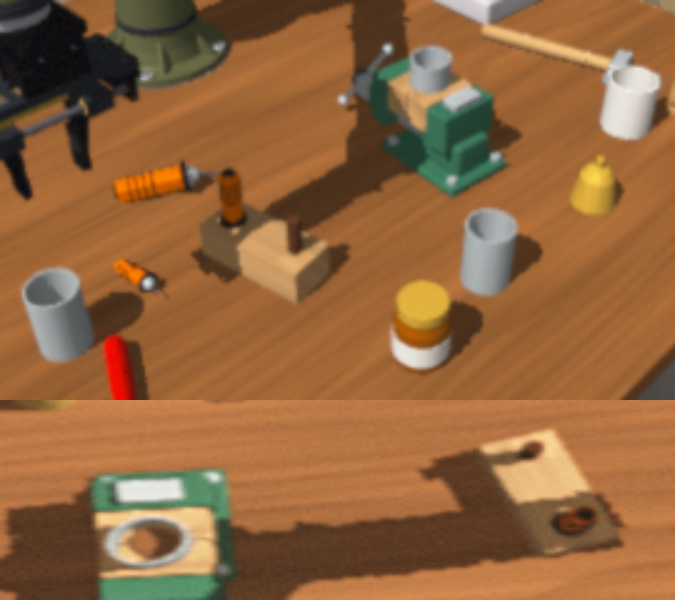

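The tool stands upright in its hole at (232,195), the gripper is clear, and everything else is where it was. Handing in.

```bash
python3 -c "
from bench import ctrl
print(ctrl.close_job())"
```

```text
the job is handed in; nothing more can be done
None
```

I deburred the hoop once round anticlockwise from the screw side to 37° past the start (3.8–6.0 N at each check, grip at the gripper's 60 N limit), stood the tool back in its block, and handed the job in at about 24 s of the 72 s allowed.

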